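# Load a steel test coupon under a spring clip

## Robot

A 6-joint arm with a two-finger parallel gripper is mounted at the origin on the work surface. World frame = base frame: x ahead of the robot, y to its left, z up, the work surface at z = 0. Lengths are in m, angles in rad, forces in N, time in s.
With the tool pointing down it reaches from about 0.35 to 0.975 m from the base axis. Payload 7.1 kg.
Tool frame: the origin (TCP) lies midway between the tips of the shut fingers; the grasp point (between the pads) lies 19 mm behind it; z points along the fingers, x is the direction in which the jaws open and shut, and the axes are right-handed (so a half turn about z gives the same grasp; the last joint's range is limited). The gripper opens to 88 mm and grips with 3 to 60 N. Pads are 20 mm wide; open, the fingers measure 115 mm over their backs; the gripper's body (75 mm by 178 mm) begins 61 mm behind the grasp point.
Start: joints at [1.219, 0.423, 1.63, -0, 1.089, -0.019], TCP at [0.204, 0.591, 0.201] pointing down, gripper open.
Joint ranges: [-3, 3], [-0.9, 2.11], [0.09, 2.58], [-1.31, 4.45], [0.11, 2.69], [-2.54, 2.54]. Speed limits (rad/s): [2.39, 2.39, 3.01, 3.14, 3.14, 3.14].

## Interface

Orientations are given as a unit quaternion [w, x, y, z].
In Python, from station import move_pose, movel, movej, command_gripper, wait, inverse_kinematics, read_camera, camera_info, MotionError, job_done, get_time, get_joint_pos, get_qvel, get_effort, get_tcp_pos, get_ee_rot, get_ft_force, get_ft_torque, get_grip_width gives the robot as it stands. Calls block until the motion is done:
- move_pose(position, orientation): joint-space move of the TCP to a pose.
- movel(position, frame=None, v=0.15, until_force=None): straight line of the TCP; frame=None keeps the orientation; v is the mean speed in m/s. With until_force (N) it stops when the force on the tool has changed by that much, and returns True; else False.
- movej(angles): joint-space move.
- command_gripper(opening): opening from 0.0 (shut) to 1.0 (fully open); the grip force is fixed at half the most; returns when the fingers have stopped.
- wait(seconds).
- inverse_kinematics(position, orientation): joint angles nearest the present ones, or None.
- read_camera(name): name is "scene" or "top" or "wrist"; returns the picture (400x640x3 uint8, red, green, blue); there is no depth.
- camera_info(name): a dict with "intrinsics" (3x3 intrinsics, pixels), "dist" ([k1, k2, p1, p2, k3] as OpenCV has them; the pictures are not rectified), "T" (4x4, takes a point from camera to world coordinates); the wrist camera has in their place "tool_from_camera" (4x4, takes a point from camera to tool coordinates, whose origin is the TCP and whose axes are the tool frame's). Camera axes: x right, y up, looking along -z (the intrinsics and any distortion apply to the point x, -y, -z); pixel columns grow to the right and rows downward; lengths in m; the calibration is good to about 2 mm. A picture is of the moment at which its call begins: read the wrist's pose just before it. camera_info takes no time and is no camera call.
A pose or a line that the arm cannot do raises MotionError and nothing moves.
- job_done(): hands the job in, once; it reports no verdict.
Readings, each from a call of its own:
- get_time(): time.
- get_joint_pos(): joint angles.
- get_qvel(): joint speeds.
- get_effort(): joint torques, N m.
- get_tcp_pos(): TCP position.
- get_ee_rot(): TCP orientation.
- get_ft_force(): force on the tool from outside, world axes, zero at the start.
- get_ft_torque(): the same for the moment, N m.
- get_grip_width(): opening from 0.0 (shut) to 1.0 (fully open).
Only numpy, scipy, OpenCV 4.12 (cv2) and the standard library are available. Lean on these libraries where they do the work, as an engineer would, in place of code of your own. Each camera call takes 0.05 s, during which the arm holds its last target.

## Task

Load the steel coupon into the blue jig: with one fingertip press the red thumb bar of the spring clip down and hold it there, while the other fingertip pushes the coupon along the channel, under the raised clip nose, until its end meets the brass stop. Then let the bar up so that the clip closes on the coupon, and move clear. Only press and push: do not pick up the coupon, and leave the hammer, pipe offcut and hub where they are.

Things in the scene. Friction and masses are not known exactly. Their poses are not given: they have to be found in the camera images.
- jig: Fixed blue jig, 220 x 120 mm, with an aluminium channel along its x. Origin on the bench top under the channel's middle; the coupon is pushed towards +x; z up. Channel floor at z = 24 mm, y = -22 to 22 mm, from its open end x = -110 mm to the brass stop. Side walls 6 mm thick, tops at z = 32 mm. On the -y side the clip's hinge pin (7 mm thick) runs along x at y = -33, z = 38 mm; lugs at its ends reach z = 42 mm.
- stop_face (a point): Middle of the brass stop's face that the coupon must meet: jig x = 85, y = 0, z = 29 mm. The stop is 44 mm wide, its top at jig z = 38 mm.
- coupon: Loose flat steel bar 80 x 40 x 10 mm, about 0.25 kg, a narrow copper-coloured line across its middle; lies in the channel, its length along jig x, before the clip nose. Origin at the centre of its underside, x along its length. Fully home its origin is at jig x = 45 mm, its rear end at jig x = 5 mm.
- bar_mid (a point): Middle of the upper face of the clip's red thumb bar, a plate beside the channel on the -y side, 140 mm long (jig x = -101 to 39), 32 mm wide, oiled: a fingertip slides along it easily while pressing. Jig x = -31; at rest y = -59, z = 36 mm, the face sloping from z = 30 (inner edge) to 41 mm (outer); fully down it is level at z = 27 mm (3 mm above the channel floor), y = -41 to -73 mm.
- nose (a point): Steel nose of the clip: round bar 8 mm thick, 26 mm long along jig x (55 to 81 mm), under a red arm that reaches over the channel from the hinge (jig x = 49 to 83 mm). Origin at its centre, near jig y = -4 mm. Underside 6.5 mm above the channel floor at rest (blocks the 10 mm coupon), 16 mm with the thumb bar fully down.
- clip (a joint): Angle of the spring clip, rad: 0 = at rest, nose down and bar up; 0.35 = bar fully down on its stop, nose raised. The coupon passes above about 0.15; closed on the coupon it reads about 0.12. Springs back by itself: pressing the middle of the bar's width takes about 2.5 N to start, 6 N fully down.
- pipe_offcut: Bystander: dark steel pipe ring standing on the bench, 60 mm across, 45 mm high; origin at the centre of its underside.
- hub: Bystander: brass flanged hub, 66 mm across, 36 mm high; origin at the centre of its underside.
- hammer: Bystander: hammer 240 mm long lying on the bench along its own x, beside the jig.
There are look-alikes about, which are no part of the job. What is meant by the coupon is not black, and is the smaller of those in its own colour.

How it is judged:
By the outcome, as a careful person would: the job done as asked, in the order asked, and still so for the second after the job is handed in, with the robot touching nothing.
It also fails if it takes over 54 s, if anything falls off the work surface, if the arm or the gripper's body presses on something with over 40 N, if the wrist force passes 120 N, or if a joint passes its speed limit or range.

## Working session

There is one attempt and no reset: what is moved stays moved. The work goes in short steps, each a Python script; the robot and the scene stay as the last script left them, time stands still between calls to the robot, and variables do not carry over. Pictures are saved under pics/ and viewed, and the job is handed in when it is done.

```bash
mkdir -p pics; ls; python3 - <<'E'
from station import *
import cv2
for n in("scene","top","wrist"):
    im=read_camera(n); cv2.imwrite(f"pics/a_{n}.png",im[:,:,::-1])
    i=camera_info(n); print(n,{k:__import__('numpy').round(v,4).tolist() for k,v in i.items() if k!='x'})
print(get_time(),get_tcp_pos(),get_ee_rot(),get_grip_width())
E
```

```text
pics
scene {'intrinsics': [[439.1379, 0.0, 318.8596], [0.0, 439.1379, 202.3305], [0.0, 0.0, 1.0]], 'dist': [-0.1011, 0.0, 0.0, 0.0, 0.0], 'T': [[-0.2621, -0.5309, 0.8059, 1.3384], [0.965, -0.1472, 0.2169, 0.2667], [0.0035, 0.8345, 0.5509, 0.5896], [0.0, 0.0, 0.0, 1.0]]}
top {'intrinsics': [[510.5824, 0.0, 314.9559], [0.0, 510.5824, 207.1799], [0.0, 0.0, 1.0]], 'dist': [0.0144, 0.0, 0.0, 0.0, 0.0], 'T': [[-0.0116, 0.9915, -0.1293, 0.3874], [-0.9997, -0.0141, -0.0185, 0.0238], [-0.0202, 0.129, 0.9914, 1.1843], [0.0, 0.0, 0.0, 1.0]]}
wrist {'intrinsics': [[327.0382, 0.0, 322.1585], [0.0, 327.0382, 197.7182], [0.0, 0.0, 1.0]], 'dist': [0.0081, 0.0, 0.0, 0.0, 0.0], 'tool_from_camera': [[1.0, -0.0006, -0.0004, -0.0008], [-0.0007, -0.9575, -0.2885, -0.0784], [-0.0002, 0.2885, -0.9575, -0.1852], [0.0, 0.0, 0.0, 1.0]]}
0.15 [0.20402671 0.59028781 0.20018086] [ 3.27876021e-04  8.14481167e-01  5.80189702e-01 -4.79355930e-04] 0.9991660957193703
```

View pics/a_top.png

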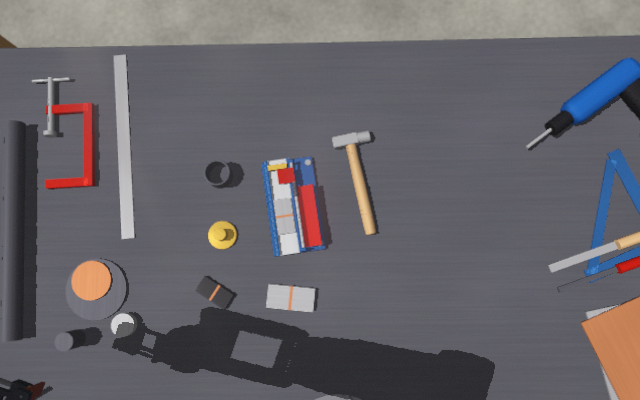

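View pics/a_scene.png

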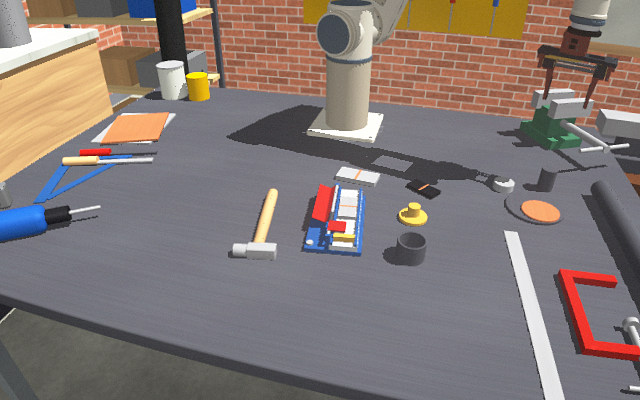

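View pics/a_wrist.png

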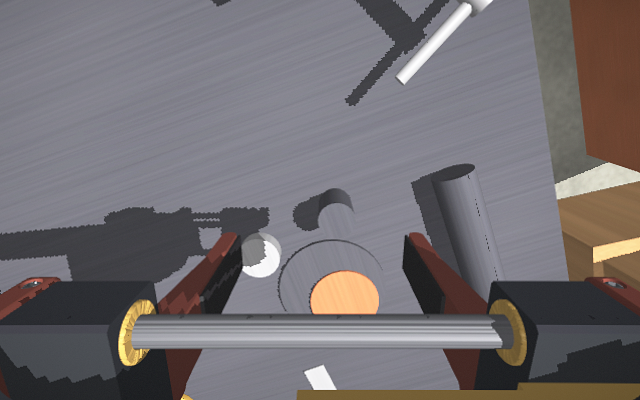

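Grey bars with a copper line in the top picture are at (285,215), in the channel, and at (291,298), on the bench and larger. There is also a black one at (214,291). The one in the channel fits: it isn't black and it's the smaller grey. I'll confirm that in an enlarged crop.

```bash
python3 - <<'E'
import cv2
im=cv2.imread("pics/a_top.png")[140:320,190:390]
cv2.imwrite("pics/b_crop.png",cv2.resize(im,(667,600),interpolation=cv2.INTER_CUBIC))
im=cv2.imread("pics/a_scene.png")[170:270,290:410]
cv2.imwrite("pics/b_scrop.png",cv2.resize(im,(720,600),interpolation=cv2.INTER_CUBIC))
E
```

```text
(no output)
```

View pics/b_crop.png

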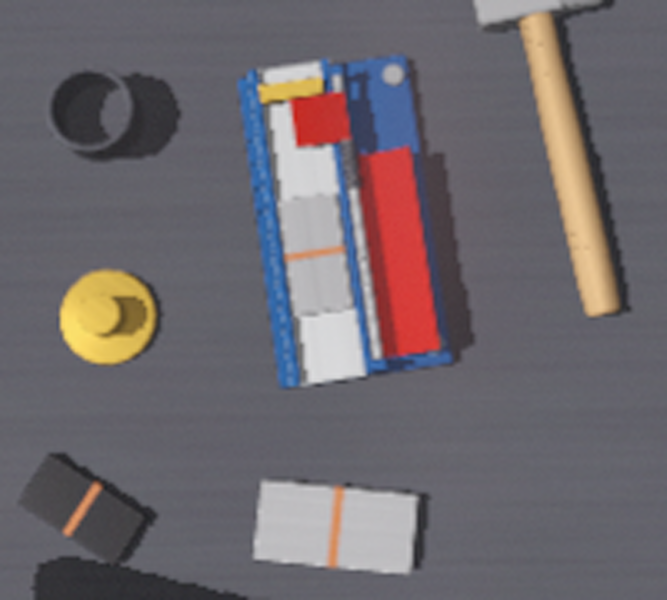

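View pics/b_scrop.png

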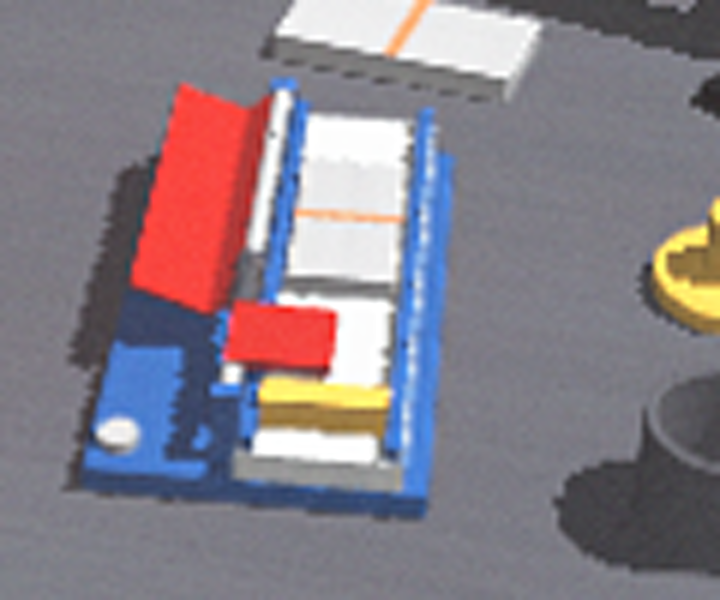

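The crop confirms it: the channel bar, with its copper line at about (285,215) in the top view, is the smaller grey one. The clip nose and brass stop lie above it in the image. Next is a jig pose estimate from both fixed cameras.

```bash
cat > h.py <<'E'
import numpy as np, cv2
from station import *
from scipy.spatial.transform import Rotation as R
def camT(n,pos=None,quat=None):
    i=camera_info(n)
    if n!="wrist": return i,np.array(i["T"])
    T=np.eye(4); T[:3,:3]=R.from_quat(np.r_[quat[1:],quat[0]]).as_matrix(); T[:3,3]=pos
    return i,T@np.array(i["tool_from_camera"])
def toplane(n,px,z,pos=None,quat=None):
    i,T=camT(n,pos,quat)
    u=cv2.undistortPoints(np.array(px,float).reshape(-1,1,2),np.array(i["intrinsics"]),np.array(i["dist"])).reshape(-1,2)
    d=np.c_[u[:,0],-u[:,1],-np.ones(len(u))]@T[:3,:3].T
    o=T[:3,3]; z=np.broadcast_to(z,len(u))
    return o+d*((z-o[2])/d[:,2])[:,None]
def project(n,P,pos=None,quat=None):
    i,T=camT(n,pos,quat); P=np.atleast_2d(P)
    c=(P-T[:3,3])@T[:3,:3]; c=c*[1,-1,-1]
    return cv2.projectPoints(c.reshape(-1,1,3),np.zeros(3),np.zeros(3),np.array(i["intrinsics"]),np.array(i["dist"]))[0].reshape(-1,2)
def fit(J,W):
    J=np.array(J)[:,:2];W=np.array(W)[:,:2]
    a=J-J.mean(0);b=W-W.mean(0)
    th=np.arctan2((a[:,0]*b[:,1]-a[:,1]*b[:,0]).sum(),(a*b).sum())
    c,s=np.cos(th),np.sin(th);M=np.array([[c,-s],[s,c]])
    t=W.mean(0)-M@J.mean(0); return th,t,(J@M.T+t-W)
E
python3 - <<'E'
from h import *
im=cv2.cvtColor(cv2.imread("pics/a_top.png"),cv2.COLOR_BGR2HSV)
m=((im[...,0]<8)|(im[...,0]>172))&(im[...,1]>150)&(im[...,2]>80); m=m.astype(np.uint8); m[:, :250]=0; m[:,345:]=0
n,l,s,c=cv2.connectedComponentsWithStats(m)
print(s[1:],c[1:].round(1))
k=max(range(1,n),key=lambda k:s[k,4])
print(cv2.boxPoints(cv2.minAreaRect(np.argwhere(l==k)[:,::-1].astype(np.float32))))
# hand corners from crop: in-top,out-top,out-bot,in-bot
cr=np.array([[360,153],[410,147],[442,348],[387,357]])*0.3+[190,140]
W=toplane("top",cr,[.030,.041,.041,.030]);print(W.round(4))
th,t,r=fit([[.039,-.044],[.039,-.074],[-.101,-.074],[-.101,-.044]],W);print(th,t,(r*1e3).round(1))
M=np.array([[np.cos(th),-np.sin(th)],[np.sin(th),np.cos(th)]])
# coupon top corners, brass stop top front edge, channel end
q=np.array([[279,201],[338,195],[353,306],[292,315],[285,256],[346,248]])*0.3+[190,140]
print("coupon jig mm",((toplane("top",q,.034)[:,:2]-t)@M*1e3).round(1))
q=np.array([[260,102],[323,95]])*0.3+[190,140]
print("stop",((toplane("top",q,.038)[:,:2]-t)@M*1e3).round(1))
E
```

```text
[[277 168  18  16 228]
 [298 185  24  62 985]] [[285.8 175.2]
 [309.  215.7]]
[[296.1418  186.73608]
 [312.46408 184.263  ]
 [321.56192 244.30878]
 [305.23965 246.78186]]
[[0.5877 0.0837 0.03  ]
 [0.5895 0.049  0.041 ]
 [0.4523 0.029  0.041 ]
 [0.4473 0.0664 0.03  ]]
0.13128566265004946 [0.54222044 0.11959823] [[-1.1 -2.6]
 [ 1.1  2.3]
 [-0.6  4. ]
 [ 0.5 -3.7]]
coupon jig mm [[ 14.8  17.8]
 [ 13.1 -22.7]
 [-63.8 -22.4]
 [-63.9  19.4]
 [-23.3  18.8]
 [-23.9 -23.1]]
stop [[ 84.2  21.3]
 [ 82.7 -22.2]]
```

```bash
python3 - <<'E'
from h import *
th=.1313;t=np.array([.5422,.1196]);M=np.array([[np.cos(th),-np.sin(th)],[np.sin(th),np.cos(th)]])
def quat(s):
    ty=s*np.r_[M[:,0],0];tz=np.array([0,0,-1.]);tx=np.cross(ty,tz)
    q=R.from_matrix(np.c_[tx,ty,tz]).as_quat();return np.r_[q[3],q[:3]]
print(get_joint_pos())
for s in(1,-1):
  for jx,jy,z in((-.09,-.025,.028),(0,-.025,.028),(.1*s,-.01,.2)):
    j=inverse_kinematics(np.r_[t+M@[jx,jy],z],quat(s));print(s,jx,quat(s).round(3),None if j is None else np.round(j,2))
E
```

```text
[ 1.21895669e+00  4.23676915e-01  1.63049451e+00  1.22005156e-07
  1.08858275e+00 -1.89667776e-02]
1 -0.09 [0.    0.659 0.752 0.   ] [ 0.15  0.49  2.08 -0.    0.57 -1.55]
1 0 [0.    0.659 0.752 0.   ] [ 0.15  0.58  1.88 -0.    0.68 -1.55]
1 0.1 [0.    0.659 0.752 0.   ] [ 0.17  0.47  1.56 -0.    1.11 -1.53]
-1 -0.09 [-0.     0.752 -0.659  0.   ] [ 0.15  0.49  2.08 -0.    0.57  1.59]
-1 0 [-0.     0.752 -0.659  0.   ] [ 0.15  0.58  1.88 -0.    0.68  1.59]
-1 -0.1 [-0.     0.752 -0.659  0.   ] [ 0.19  0.17  1.99 -0.    0.98  1.63]
```

```bash
cat >> h.py <<'E'
def Mth(th): return np.array([[np.cos(th),-np.sin(th)],[np.sin(th),np.cos(th)]])
def jq(th):
    ty=np.r_[Mth(th)[:,0],0];tz=np.array([0,0,-1.]);tx=np.cross(ty,tz)
    q=R.from_matrix(np.c_[tx,ty,tz]).as_quat();return np.r_[q[3],q[:3]]
E
python3 - <<'E'
from h import *
th=.1313;t=np.array([.5422,.1196]);M=Mth(th)
move_pose(np.r_[t+M@[.08,-.02],.17],jq(th)); command_gripper(.49)
p,q=get_tcp_pos(),get_ee_rot();print(get_time(),p,q,get_grip_width())
np.save("w1.npy",np.r_[p,q])
cv2.imwrite("pics/c_wrist.png",read_camera("wrist")[:,:,::-1])
E
```

```text
3.275 [0.62411587 0.11022217 0.16999802] [-9.77184615e-06  6.59210209e-01  7.51958709e-01 -7.34646898e-06] 0.4871240029463981
```

View pics/c_wrist.png

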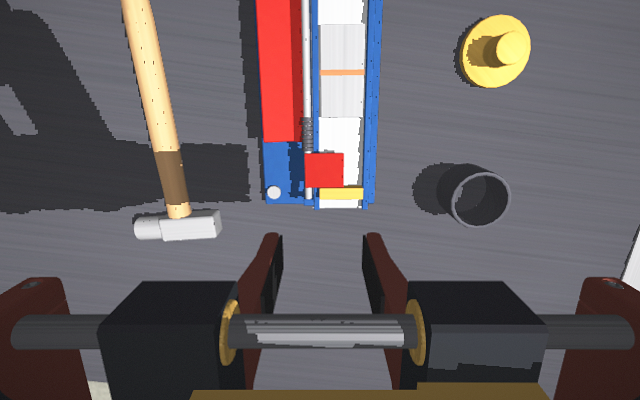

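The wrist view shows the jig with +x pointing down the image. Its features are the coupon (320–364, 24–117), copper line at row 72, bar end at row 141, stop at about (341,193), and hammer, hub and pipe well to the sides. I'll take the edges precisely from an enlarged crop.

```bash
python3 - <<'E'
import cv2
im=cv2.imread("pics/c_wrist.png")
cv2.imwrite("pics/c_crop.png",cv2.resize(im[0:150,245:395],(600,600),interpolation=cv2.INTER_CUBIC))
cv2.imwrite("pics/c_crop2.png",cv2.resize(im[100:250,225:395],(680,600),interpolation=cv2.INTER_CUBIC))
E
```

```text
(no output)
```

View pics/c_crop.png

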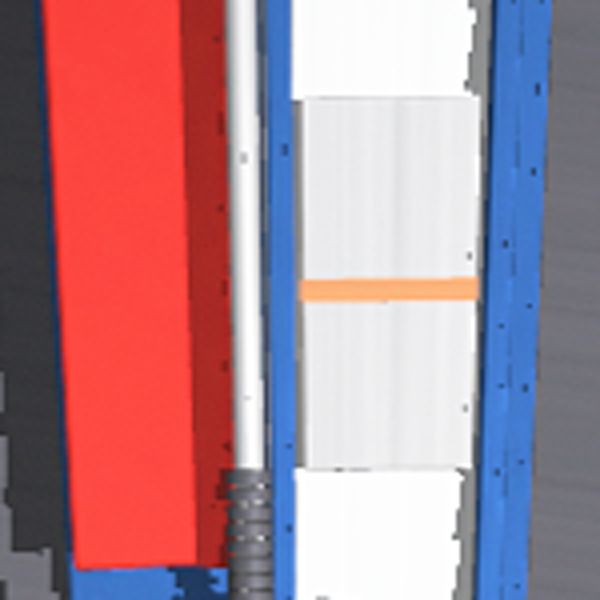

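View pics/c_crop2.png

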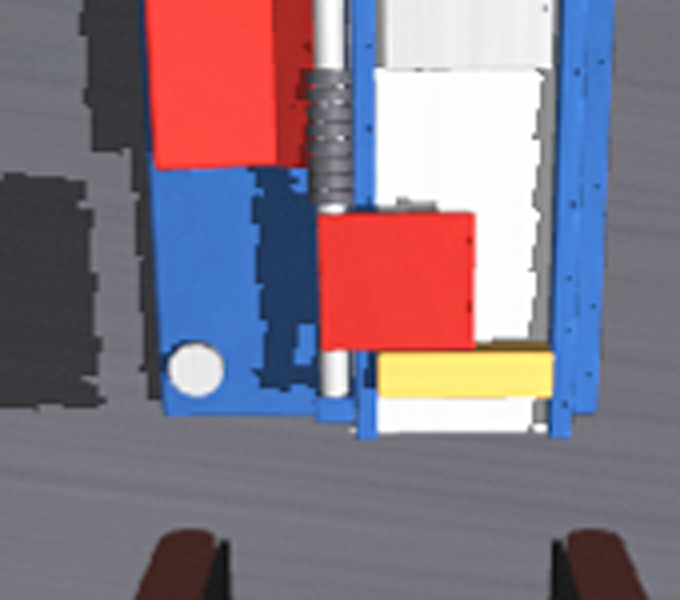

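```bash
python3 - <<'E'
from h import *
w=np.load("w1.npy");a=(w[:3],w[3:])
c1=lambda p:np.array(p,float)/4+[245,0]
c2=lambda p:np.array(p,float)/4+[225,100]
px=[c2([378,352]),c2([554,352]),c2([155,168]),c2([276,166]),c1([70,450]),c1([190,450]),c1([296,500]),c1([291,20]),c1([272,500]),c1([479,500]),c1([490,20])]
z=[.038,.038,.041,.030,.041,.030,.032,.032,.032,.032,.032]
W=toplane("wrist",px,z,*a)
J=[[.085,-.022],[.085,.022],[.039,-.074],[.039,-.044]]
th,t,r=fit(J,W[:4]);print(th,t,(r*1e3).round(1))
M=Mth(th);f=lambda W:((W[:,:2]-t)@M*1e3).round(1)
print("others (bar outer,inner; wall -22,-22,-28; +22 +22):",f(W[4:]).tolist())
q=[c1(p) for p in([303,97],[479,97],[471,468],[303,468],[303,290],[477,290])]
print("coupon",f(toplane("wrist",q,.034,*a)).tolist())
# fingertips at TCP height
q=[c2(p) for p in([185,530],[212,530],[230,540],[552,540],[570,530],[600,530])]
print("tips",f(toplane("wrist",q,.17,*a)).tolist(), "tcp",f(w[None,:3]).tolist())
E
```

```text
0.1458636829081194 [0.54392598 0.11616374] [[ 0.1 -0.7]
 [-0.5 -0.9]
 [ 1.  -0.1]
 [-0.6  1.7]]
others (bar outer,inner; wall -22,-22,-28; +22 +22): [[10.8, -73.1], [11.6, -46.2], [23.6, -20.8], [-79.0, -20.2], [23.5, -26.6], [24.2, 23.4], [-78.4, 23.3]]
coupon [[-63.5, -17.8], [-62.9, 21.0], [16.5, 21.0], [16.0, -19.0], [-23.7, -18.4], [-23.1, 21.5]]
tips [[77.2, -49.6], [77.3, -45.5], [79.0, -42.9], [79.7, 6.4], [78.0, 9.2], [78.1, 13.7]] tcp [[78.5, -17.5]]
```

```bash
cat >> h.py <<'E'
TH=.143;T0=np.array([.54393,.11616])+Mth(.143)@[0,.0012]
QJ=jq(TH)
def P(x,y,z): return np.r_[T0+Mth(TH)@[x/1e3,y/1e3],z/1e3]
def tcpj():
    p=get_tcp_pos(); return np.r_[Mth(TH).T@(p[:2]-T0),p[2]]*1e3
def Fj():
    f=get_ft_force(); return np.r_[Mth(TH).T@f[:2],f[2]].round(2)
E
python3 - <<'E'
from h import *
move_pose(P(-88,-28.5,120),QJ)
movel(P(-88,-28.5,50),v=.08)
wait(.2);print(get_time(),tcpj().round(1),Fj())
for z in(44,40,36,33,30,28.5):
    h=movel(P(-88,-28.5,z),v=.03,until_force=20); wait(.1);print(z,h,tcpj().round(1),Fj())
    if h: break
cv2.imwrite("pics/d_scene.png",read_camera("scene")[:,:,::-1])
cv2.imwrite("pics/d_top.png",cv2.resize(read_camera("top")[130:280,220:380],(640,600))[:,:,::-1])
im=cv2.imread("pics/d_scene.png")[150:270,280:420];cv2.imwrite("pics/d_scrop.png",cv2.resize(im,(700,600),interpolation=cv2.INTER_CUBIC))
E
```

```text
5.2833 [-87.6 -28.5  50.5] [ 0.4   0.06 -0.58]
44 False [-88.1 -28.5  43.9] [-0.27 -0.13  0.95]
40 False [-88.  -28.5  39.9] [ 0.1   0.47 -0.16]
36 False [-88.  -28.5  35.9] [ 0.57 -0.25 -0.2 ]
33 False [-88.  -28.5  33. ] [ 1.13 -0.27 -0.14]
30 False [-88.1 -28.5  29.9] [-0.25  0.64  0.21]
28.5 False [-88.  -28.5  28.5] [-0.13  0.04  0.45]
```

View pics/d_scrop.png

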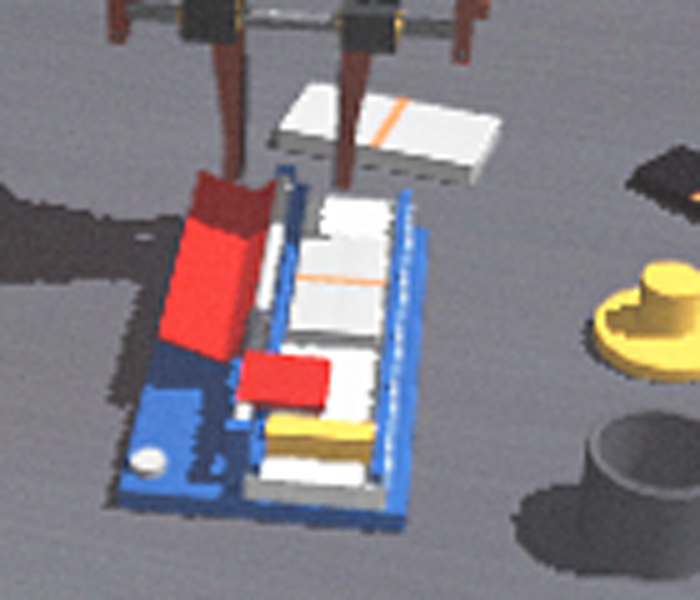

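View pics/d_top.png

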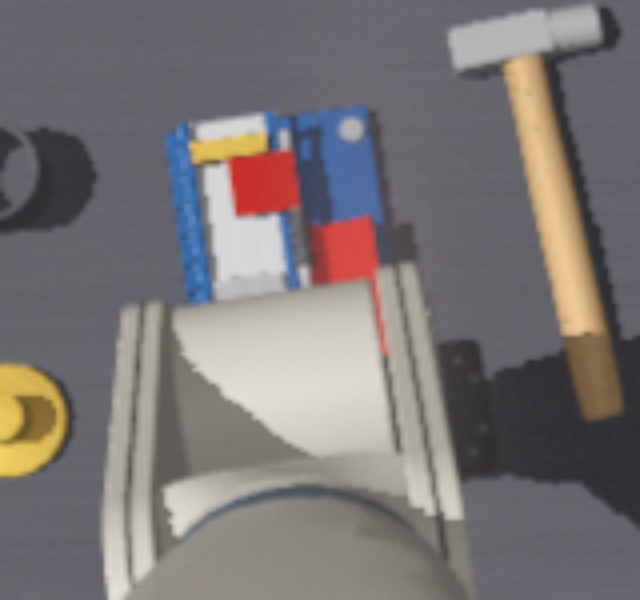

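The force is still zero at z = 28.5 mm. In the scene crop the tips seem to sit behind the bar's rear end at (232,180). I'll project the expected points onto the image to check the geometry.

```bash
python3 - <<'E'
from h import *
im=cv2.imread("pics/d_scene.png")
big=cv2.resize(im[150:270,280:420],(700,600),interpolation=cv2.INTER_CUBIC)
def dot(p,c):
    u=project("scene",p)[0]; u=(u-[280,150])*5+2; print(p.round(3),u.round()); cv2.circle(big,tuple(int(x) for x in u),4,c,1)
for p in([39,-74,41],[39,-44,30],[-101,-74,41],[-101,-44,30]): dot(P(*p),(0,255,0))
for p in([85,-22,38],[85,22,38],[-110,22,32],[-110,-22,32]): dot(P(*p),(255,255,0))
for p in([-88,-57,28.5],[-88,0,28.5]): dot(P(*p),(255,0,255))
cv2.imwrite("pics/d_ov.png",big)
print(tcpj(),get_ee_rot(),QJ)
E
```

```text
[0.593 0.05  0.041] [159. 333.]
[0.589 0.079 0.03 ] [228. 359.]
[0.454 0.03  0.041] [199. 168.]
[0.45  0.059 0.03 ] [260. 191.]
[0.631 0.108 0.038] [269. 412.]
[0.625 0.151 0.038] [375. 420.]
[0.432 0.123 0.032] [396. 187.]
[0.438 0.08  0.032] [306. 181.]
[0.465 0.048 0.028] [230. 206.]
[0.457 0.105 0.028] [348. 214.]
[-87.96158102 -28.49465433  28.52814269] [1.93953584e-05 6.54806231e-01 7.55796797e-01 3.27085472e-05] [0.         0.65478503 0.75581517 0.        ]
```

View pics/d_ov.png

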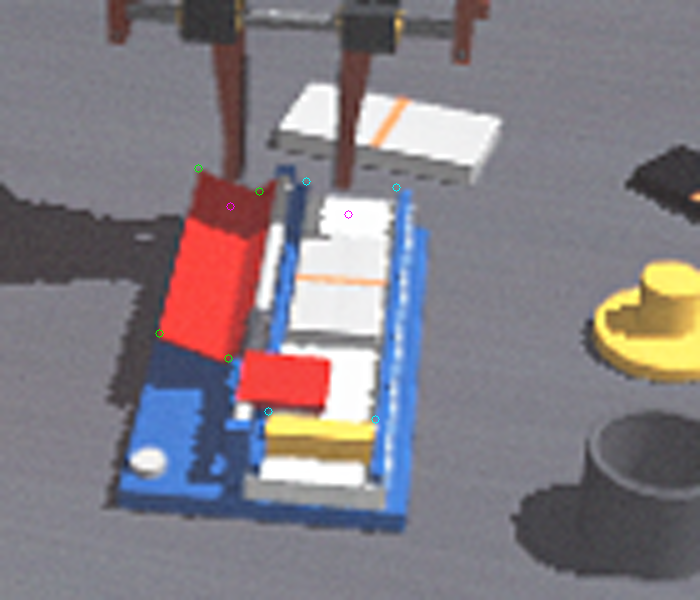

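The fit of the jig holds, with the green and cyan points on the bar and channel corners. The fingertips, though, are about 5 scene pixels (roughly 12 mm) higher than the TCP plane, so opening the fingers lifts the tips. I'll carry on down and use the force to find the bar and then its stop.

```bash
python3 - <<'E'
from h import *
z=28
while z>9:
    z-=1
    h=movel(P(-88,-28.5,z),v=.03,until_force=15)
    F=[]
    for _ in range(8): wait(.02);F.append(Fj())
    F=np.mean(F,0).round(2); print(z,h,tcpj().round(1),F)
    if h or F[2]>11: break
print(get_time())
im=read_camera("scene")[150:270,280:420,::-1];cv2.imwrite("pics/e_scrop.png",cv2.resize(im,(700,600),interpolation=cv2.INTER_CUBIC))
E
```

```text
27 False [-88.  -28.5  27. ] [-0.02  0.1   0.27]
26 False [-88.  -28.5  26. ] [-0.12 -0.09 -0.28]
25 False [-88.  -28.5  25. ] [ 0.4   0.35 -0.05]
24 False [-88.  -28.5  24. ] [-0.07 -0.1   0.04]
23 False [-88.  -28.5  23. ] [-0.02 -0.07 -0.2 ]
22 False [-88.  -28.5  22. ] [0.16 0.1  0.12]
21 False [-88.  -28.5  21. ] [ 0.13 -0.03 -0.45]
20 False [-88.  -28.5  20. ] [ 0.34  0.3  -0.02]
19 False [-88.  -28.5  19. ] [ 0.14 -0.21  0.02]
18 False [-88.  -28.5  18. ] [-0.06  0.05 -0.25]
17 False [-88.  -28.5  17. ] [-0.02 -0.06 -0.13]
16 False [-88.  -28.5  16. ] [-0.01  0.05  0.42]
15 False [-88.  -28.5  15. ] [ 0.13 -0.02  0.08]
14 False [-88.  -28.5  14. ] [ 0.12  0.29 -0.1 ]
13 False [-87.9 -28.5  13.1] [0.02 0.35 2.29]
12 False [-87.9 -28.4  12.1] [0.32 1.87 2.98]
11 False [-87.8 -28.4  11.1] [0.17 2.7  3.62]
10 False [-87.9 -28.5  10. ] [0.41 3.08 4.69]
9 False [-87.9 -28.6   9. ] [0.4  2.3  4.72]
14.9333
```

View pics/e_scrop.png

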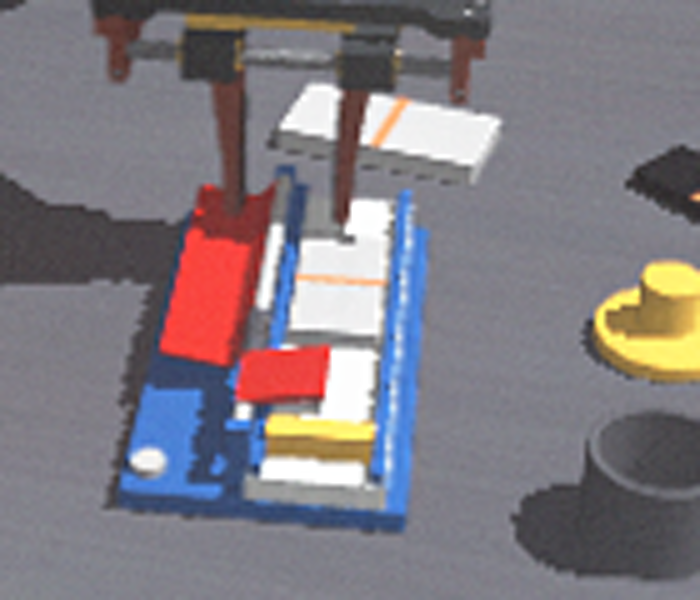

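Contact began near TCP z = 13.5 mm, so the tips are about 23 mm above the TCP. The bar is now partly down, with force rising and the nose lifting in the picture. I'll go on to the stop.

```bash
python3 - <<'E'
from h import *
z=9
while z>2:
    z-=.75
    h=movel(P(-88,-28.5,z),v=.03,until_force=15)
    F=[]
    for _ in range(8): wait(.02);F.append(Fj())
    F=np.mean(F,0).round(2); print(z,h,tcpj().round(1),F)
    if h or F[2]>9: break
print(get_time())
im=read_camera("scene")[150:270,280:420,::-1];cv2.imwrite("pics/f_scrop.png",cv2.resize(im,(700,600),interpolation=cv2.INTER_CUBIC))
E
```

```text
8.25 False [-87.9 -28.5   8.3] [0.51 2.95 5.48]
7.5 False [-87.9 -28.4   7.6] [0.36 3.47 6.1 ]
6.75 False [-87.9 -28.4   6.9] [0.63 3.5  6.22]
6.0 False [-87.8 -28.4   6.2] [0.59 3.48 7.11]
5.25 False [-87.8 -28.4   5.5] [0.15 3.97 8.33]
4.5 False [-87.8 -28.4   5. ] [-1.36  3.86 12.86]
17.2833
```

View pics/f_scrop.png

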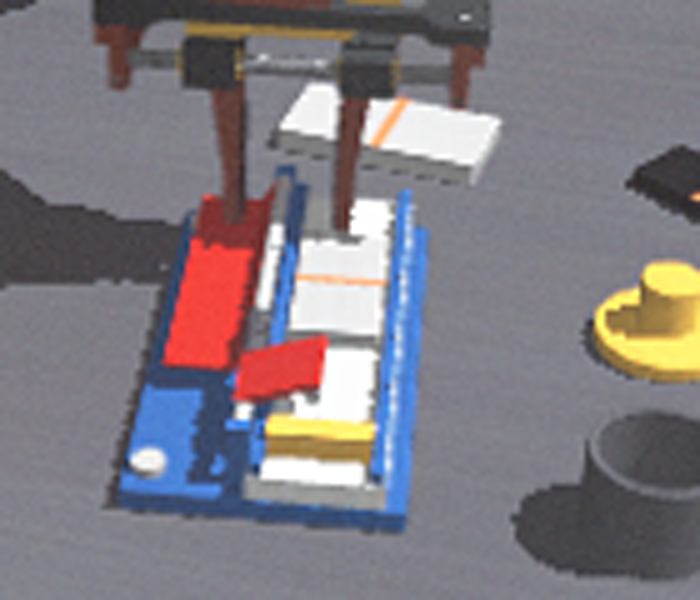

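The bar reached its stop at 12.9 N, with the nose arm clearly raised, so I'll hold it here and push along +x.

```bash
python3 - <<'E'
from h import *
z=5.2
def av():
    F=[]
    for _ in range(6): wait(.02);F.append(Fj())
    return np.mean(F,0).round(2)
movel(P(-88,-28.5,z),v=.03);print(av())
for x in(-78,-70,-62,-50,-38,-26,-14):
    h=movel(P(x,-28.5,z),v=.04,until_force=9);print(x,h,tcpj().round(1),av())
    if h: break
print(get_time())
cv2.imwrite("pics/g_scene.png",read_camera("scene")[:,:,::-1])
im=cv2.imread("pics/g_scene.png")[150:270,280:420];cv2.imwrite("pics/g_scrop.png",cv2.resize(im,(700,600),interpolation=cv2.INTER_CUBIC))
E
```

```text
[0.29 2.64 8.27]
-78 False [-78.7 -28.8   5.2] [-1.38 -0.23  8.09]
-70 False [-71.5 -28.9   5.2] [-3.6  -0.33  9.87]
-62 True [-68.9 -28.9   5.2] [0.23 0.11 7.36]
18.9417
```

View pics/g_scrop.png

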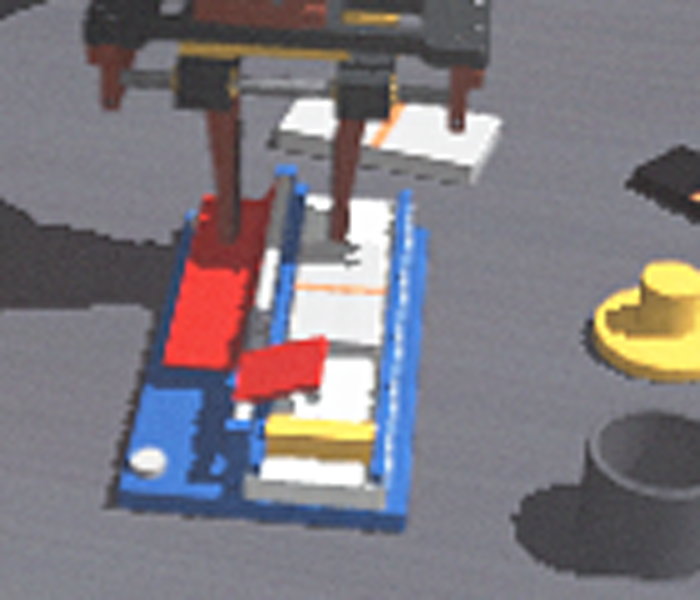

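The copper line has moved from row 280 to row 289 of the crop, so the coupon is moving with the finger and the nose is up. I'll continue with a higher trip force.

```bash
python3 - <<'E'
from h import *
z=5.2
def av():
    F=[]
    for _ in range(6): wait(.02);F.append(Fj())
    return np.mean(F,0).round(2)
for x in(-60,-50,-40,-30,-20):
    h=movel(P(x,-28.5,z),v=.03,until_force=18);print(x,h,tcpj().round(1),av(),round(get_time(),2))
    if h: break
cv2.imwrite("pics/h_scene.png",read_camera("scene")[:,:,::-1])
im=cv2.imread("pics/h_scene.png")[150:270,280:420];cv2.imwrite("pics/h_scrop.png",cv2.resize(im,(700,600),interpolation=cv2.INTER_CUBIC))
E
```

```text
-60 False [-62.2 -28.9   5.1] [-4.76 -0.68 11.35] 19.55
-50 False [-52.  -28.9   5.2] [-4.69 -0.09 11.09] 20.13
-40 False [-41.9 -28.9   5.2] [-4.73 -0.41 11.18] 20.72
-30 False [-31.9 -28.9   5.2] [-4.81 -0.44 10.94] 21.3
-20 False [-21.8 -28.9   5.2] [-4.56 -0.02 11.26] 21.88
```

View pics/h_scrop.png

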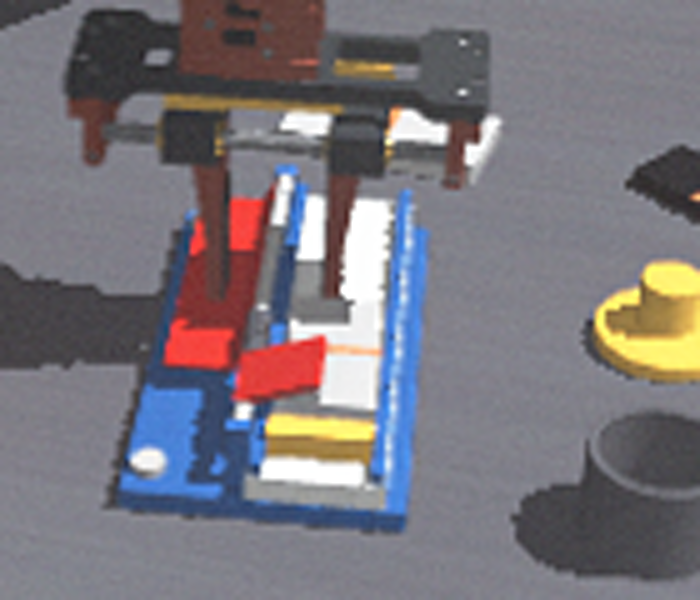

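The coupon has passed under the raised nose and its front is close to the brass stop. I'll do the last stretch in small steps until the force jumps.

```bash
python3 - <<'E'
from h import *
z=5.2
def av():
    F=[]
    for _ in range(6): wait(.02);F.append(Fj())
    return np.mean(F,0).round(2)
x=-20
while x<8:
    x+=2
    h=movel(P(x,-28.5,z),v=.02,until_force=15);f=av();print(x,h,tcpj().round(1),f,round(get_time(),2))
    if h or f[0]<-13: break
cv2.imwrite("pics/i_scene.png",read_camera("scene")[:,:,::-1])
im=cv2.imread("pics/i_scene.png")[150:270,280:420];cv2.imwrite("pics/i_scrop.png",cv2.resize(im,(700,600),interpolation=cv2.INTER_CUBIC))
E
```

```text
-18 False [-20.5 -29.    5.2] [-6.23 -0.16 13.07] 22.28
-16 False [-18.6 -28.9   5.2] [-6.31 -0.74 12.79] 22.63
-14 False [-16.6 -28.9   5.2] [-6.54 -0.69 12.72] 22.98
-12 False [-14.5 -29.    5.2] [-6.43 -0.8  12.66] 23.33
-10 False [-12.5 -28.9   5.2] [-6.43 -0.16 12.97] 23.68
-8 False [-10.5 -29.    5.2] [-6.34 -0.43 12.86] 24.03
-6 False [ -8.5 -28.9   5.2] [-6.59 -0.46 12.81] 24.38
-4 False [ -7.4 -29.    5.2] [-8.1  -0.41 14.93] 24.73
-2 False [ -7.4 -29.    5.1] [-13.92  -0.44  21.73] 25.08
```

View pics/i_scrop.png

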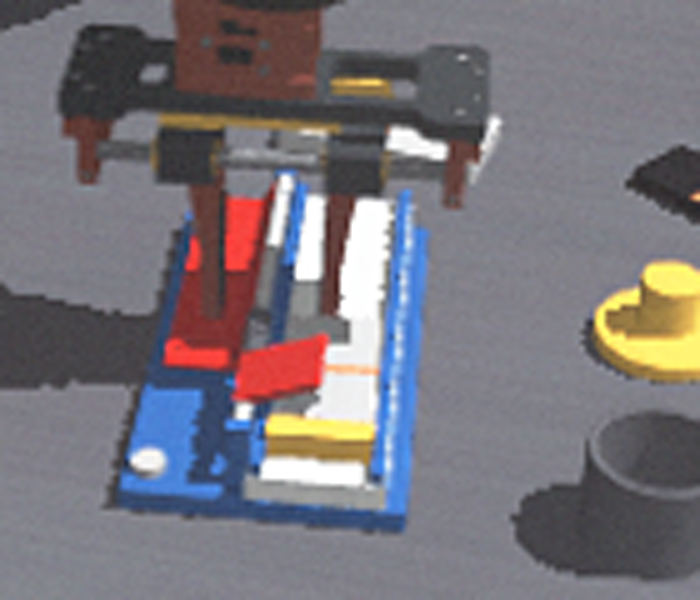

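The motion is blocked at x = -7.4 mm and the force is building from 6.5 to 14 N, so the coupon is on the stop. I'll back off while the bar is still held, check the copper line, then let the bar up.

```bash
python3 - <<'E'
from h import *
print("line home expected px", ((project("scene",[P(45,5,34),P(45,20,34)])-[280,150])*5+2).round(0).tolist())
movel(P(-13,-28.5,5.2),v=.02);print(tcpj().round(1),Fj())
cv2.imwrite("pics/j_scene.png",read_camera("scene")[:,:,::-1])
im=cv2.imread("pics/j_scene.png")[150:270,280:420];cv2.imwrite("pics/j_scrop.png",cv2.resize(im,(700,600),interpolation=cv2.INTER_CUBIC))
print(get_time())
E
```

```text
line home expected px [[340.0, 368.0], [375.0, 371.0]]
[-11.9 -28.8   5.7] [ 1.82 -0.11  6.15]
25.8833
```

View pics/j_scrop.png

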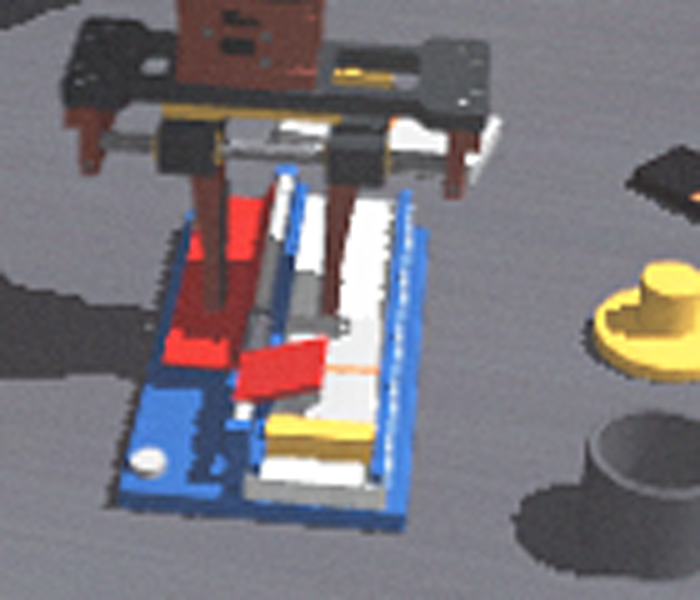

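The copper line is at (355,370), where a fully home coupon should have it, and it stayed put when the finger backed off. Now I'll release the bar slowly, rise clear, and look with the wrist camera.

```bash
python3 - <<'E'
from h import *
movel(P(-13,-28.5,22),v=.03);print(tcpj().round(1),Fj())
movel(P(-13,-28.5,110),v=.1);print(Fj())
movel(P(80,-20,170),v=.15)
p,q=get_tcp_pos(),get_ee_rot();im=read_camera("wrist")[:,:,::-1]
np.save("w2.npy",np.r_[p,q]);cv2.imwrite("pics/k_wrist.png",im)
cv2.imwrite("pics/k_crop.png",cv2.resize(im[60:220,240:400],(600,600),interpolation=cv2.INTER_CUBIC))
im=read_camera("scene")[150:270,280:420,::-1];cv2.imwrite("pics/k_scrop.png",cv2.resize(im,(700,600),interpolation=cv2.INTER_CUBIC))
print(get_time())
E
```

```text
[-13.2 -28.5  21.9] [-0.45 -0.12  0.33]
[-0.23  0.06 -0.53]
28.6167
```

View pics/k_crop.png

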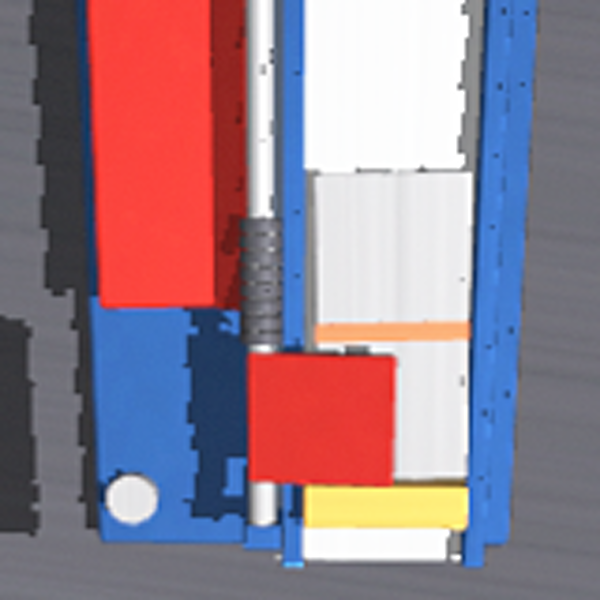

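View pics/k_scrop.png

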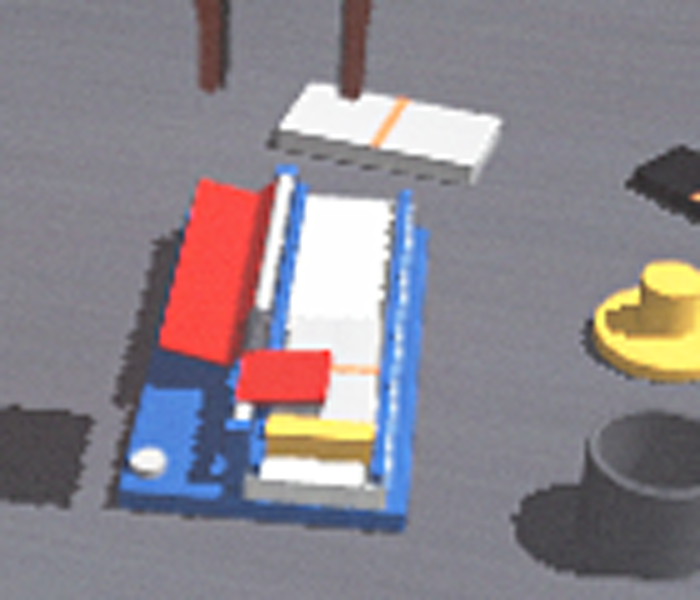

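```bash
python3 - <<'E'
from h import *
w=np.load("w2.npy");a=(w[:3],w[3:])
c=lambda p:np.array(p,float)/3.75+[240,60]
f=lambda p,z:((toplane("wrist",[c(p)],z,*a)[:,:2]-T0)@Mth(TH)*1e3).round(1)[0]
print("rear",f([395,171],.034),"line",f([395,332],.034),"front",f([430,480],.034),"stop top edge",f([430,487],.038))
E
```

```text
rear [4.6 0.7] line [45.1  1.6] front [85.  11.9] stop top edge [85.9 11.5]
```

Coupon rear is at 4.6 mm (home: 5), the line at 45.1 (home: 45) and the front at 85.0 (stop: 85). The coupon is home, the bar is up and the nose arm is resting on it, so I'm handing in.

```bash
python3 - <<'E'
from h import *
print(Fj(),get_time()); job_done(); print(get_time())
E
```

```text
[ 0.8  -0.91  0.1 ] 28.6167
the job is handed in; nothing more can be done
the job is handed in; nothing more can be done
```

The coupon is in the jig against the brass stop, the clip has closed on it, and I handed the job in at 28.6 s of the 54 s allowed.

One fingertip held the red bar down on its stop while the other pushed the coupon under the raised nose. The push ended when motion stopped at about 14 N along the channel. I backed off with the bar still held, released it and moved clear.

**Last checks:**
- **Coupon position:** the wrist camera puts the rear end at jig x = 4.6 mm (home is 5), the copper line at 45.1 (home is 45) and the front at 85.0 (the stop is at 85).
- **Clip and robot:** in the pictures the bar is back up and the arm lies over the coupon. I judged the clip closed from these, as its angle can't be read directly. The tool force was about zero (within noise), and I saw no change in the hub and pipe. The hammer was never near the tool, but it is outside the final crops.

**What disagreed:**
- **Fingertip height:** the fingertips sat about 23 mm higher than the TCP at this opening, so I found the bar and its stop by force, not from the TCP height.
- **Stop position:** contact came at TCP x = -7.4 mm, where I expected about -5 mm; the pictures gave the coupon as home.
- **Stop edge:** the brass stop's top edge measured 85.9 mm against a nominal 85, within the calibration error.

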